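# Seat the mill's burr cartridge and hold the plunger half-way

## Task

Pick up the loose burr cartridge by the rib on its top, fit it into the rectangular pocket of the spice mill and press it fully home, so that its shoulder is flush with the mill's deck; let go of it. Only then push the mill's round spring plunger half-way down, until its top is level with the top of the little gauge post beside it (never down to its stop), and finish while the gripper is still holding it there. Leave everything else where it stands.

Things in the scene. Friction and masses are not known exactly. Their poses are not given: they have to be found in the camera images.
- mill: Spice mill, a grey box fixed on the worktop: 120 mm (its x) by 220 mm (its y) by 45 mm high, with a rectangular pocket in the left half of its top (deck) and a round steel plunger on the right half. Origin: centre of its underside; x points away from the robot, y to the left, z up, at yaw 0. A black rail, 14 mm high and 10 mm thick, runs along the deck's back edge, from 48 mm past the pocket's centre.
- pocket (a point): Centre of the pocket's mouth, at deck height (45 mm above the worktop). The pocket is 69 mm along the mill's x by 49 mm along its y and 24 mm deep, with a small chamfer; this frame's axes are the mill's. The plunger's axis lies 97 mm from it toward the mill's -y.
- cartridge_mid (a point): Burr cartridge, loose on the worktop: a bare-metal block 66 mm (x) by 46 mm (y) by 24 mm high with a black rib standing on its top, 44 mm (x) by 16 mm (y) by 30 mm high; 54 mm high in all, 0.16 kg or so. This point is at its centre, 27 mm above its underside (3 mm above the block's top face); x lies along block and rib, z up. It can be fitted either way round.
- cartridge_shoulder (a point): Centre of the top face of the cartridge's block (its shoulder), 24 mm above its underside; level with the deck when seated.
- plunger_top (a point): Centre of the plunger's flat round head (44 mm diameter, 10 mm thick) at its top face; 45 mm above the deck when not pressed, moves down with the plunger.
- gauge_top (a point): Centre of the top of the gauge post, a fixed thin post 14 mm across and 37 mm high that stands on the deck 38 mm from the plunger's axis toward the mill's -y. Its top is where the plunger's top is when half-way down.
- plunger (a joint): Travel of the plunger downward in m: 0 released, 0.008 half-way, 0.016 at its stop. A spring pushes it back: about 3 N to start it, 7 N half-way, 11 N at the stop.
- pumpkin: Small ornamental pumpkin, 62 mm across, 59 mm high, a bystander. Origin: centre of its underside.
- shaker: Salt shaker, 44 mm across, 90 mm high, a bystander. Origin: centre of its underside.
- mug: Mug, 78 mm across with a handle, 92 mm high, a bystander. Origin: centre of its underside.
- candle: Candle in a jar, 92 mm across and high, a bystander. Origin: centre of its underside.

How it is judged:
By the outcome, as a careful person would: the job done as asked, in the order asked, and still so for the second after the job is handed in, while the arm keeps its last pose, push and grip.
It also fails if it takes over 48 s, if anything falls off the work surface, if the arm or the gripper's body presses on something with over 40 N, if the wrist force passes 120 N, or if a joint passes its speed limit or range.

## Robot

A 7-joint arm with a two-finger parallel gripper is mounted at the origin on a cart in front of the work surface, level with it; the furniture and walls round the work are solid. World frame = base frame: x ahead of the robot, y to its left, z up, the work surface at z = 0. Lengths are in m, angles in rad, forces in N, time in s.
With the tool pointing down it reaches from about 0.35 to 0.9 m from the base axis. Payload 8.1 kg.
Tool frame: the origin (TCP) lies at the centre of the arm's flange, where the gripper is bolted on; the fingertips stand 178 mm ahead of it and the grasp point (between the pads) lies 159 mm ahead of it; z points along the fingers, y is the direction in which the jaws open and shut (so a half turn about z gives the same grasp; the last joint's range is limited). The gripper opens to 92 mm and grips with 3 to 60 N. Pads are 19 mm wide; open, the fingers measure 130 mm over their backs; the gripper's body (75 mm by 190 mm) begins 47 mm behind the grasp point.
Start: joints at [-1.447, 0.434, 0.025, 1.573, -0.012, 1.134, -0.075], TCP at [0.141, 0.609, 0.405] pointing down, gripper open.
Joint ranges: [-2.62, 2.62], [-0.44, 2.09], [-1.27, 1.32], [0.08, 2.57], [-1.32, 4.46], [0.12, 2], [-2.74, 2.74]. Speed limits (rad/s): [2.22, 2.22, 3.01, 3.01, 3.14, 3.14, 3.14].

## Interface

Orientations are given as a rotation vector (axis times angle).
In Python, from cell import arm gives the robot as it stands. The module is installed in compiled form; this text tells all that it offers.
- The arm moves only by the tool move_arm, never from a script. Its argument "steps" is a list of rows, each a list of 4 numbers: the shift along the tool's x, y, z in mm, then the turn about the tool's z in rad. In form: [[x, y, z, twist], ...]. A call has 1 to 20 rows; each row is the pose to reach, as a shift and turn from the pose commanded when the call began, along the tool's axes at that moment; what a row does not reach only later rows make up. A row lasts 1/8 s, in which the tool goes at most 62.5 mm and 10.7 degrees, less where a joint would pass 70% of its speed; a pose out of reach is approached as far as the arm can. A call with a gripper value outside its range is refused whole. "grip" is the finger opening in mm, from 0 to 91.8, set as the call begins (left out, the last holds). The fingers move at their own pace and stop on an object; "grip_force" is the grip in N (left out, the last holds). Time passes only in rows, so rows that repeat a pose let the fingers close. It gives the time, the measured TCP pose, the force and the opening at its end, in the units of the state.
- arm.observe(): the state, without advancing time (a new reading comes with each control period).
- arm.get_image(name): name is "scene" or "side" or "wrist"; returns the picture (400x640x3 uint8, red, green, blue); there is no depth.
- arm.camera_info(name): a dict with "mtx" (3x3 intrinsics, pixels), "dist_coeffs" ([k1, k2, p1, p2, k3] as OpenCV has them; the pictures are not rectified), "pose" (4x4, takes a point from camera to world coordinates); the wrist camera has in their place "T_tool_cam" (4x4, takes a point from camera to tool coordinates, whose origin is the TCP and whose axes are the flange's). Camera axes: x right, y down, z forward; pixel columns grow to the right and rows downward; lengths in m; the calibration is good to about 2 mm. A picture is of the moment at which its call begins: read the wrist's pose just before it. camera_info takes no time and is no camera call.
- arm.sign_off(): hands the job in, once; it reports no verdict.
The state is a dict: "clock": time; "joints": joint angles; "dq": joint speeds; "joint_efforts": joint torques, N m; "position": TCP position; "ee_rot": TCP orientation; "force": force on the tool from outside, world axes, zero at the start; "ft_torque": the same for the moment, N m; "width": opening from 0.0 (shut) to 1.0 (fully open).
Only numpy, scipy, OpenCV 4.12 (cv2) and the standard library are available. Lean on these libraries where they do the work, as an engineer would, in place of code of your own. Each camera call takes 0.05 s, during which the arm holds its last target.

## Working session

There is one attempt and no reset: what is moved stays moved. The work goes in short steps, Python scripts to look and compute and a tool call to move; the robot and the scene stay as the last step left them, time stands still between calls to the robot, and variables do not carry over. Pictures are saved under pics/ and viewed, and the job is handed in when it is done.

Besides the shell and the picture viewer there is one more tool, called as name(argument=value, ...), one argument or row to a line, values as JSON. move_arm: Moves the arm, as the interface text tells. Its arguments: {"type":"object","properties":{"steps":{"type":"array"},"grip":{"type":"number"},"grip_force":{"type":"number"}},"required":["steps"]}

```bash
mkdir -p pics; python3 - <<'E'
from cell import arm
import cv2
s=arm.observe()
for k,v in s.items(): print(k,v)
for n in ("scene","side","wrist"):
    im=arm.get_image(n); cv2.imwrite(f"pics/{n}0.png",im[:,:,::-1]); print(n,arm.camera_info(n))
E
```

```text
clock 0.0
joints [-1.44660543  0.43520681  0.02500311  1.57410875 -0.01162183  1.13399323
 -0.07508495]
dq [-0.00126448 -0.00119109 -0.00167922  0.00215707 -0.00057546  0.00145441
 -0.00102166]
joint_efforts [-4.54718411e-04 -6.67854881e+01  9.84954759e-01 -3.14470696e+01
 -6.04967074e-02  4.26859839e-02  1.69590294e-04]
position [0.14052183 0.60875408 0.40395064]
ee_rot [-3.55617154e-01 -3.12135647e+00  2.46628998e-03]
force [ 0.59879618 -0.25287972  0.18305622]
ft_torque [-0.03398334 -0.02954323 -0.05863776]
width 1.0001121616302486
scene {'mtx': array([[411.31002424,   0.        , 321.85582143],
       [  0.        , 411.31002424, 192.86976946],
       [  0.        ,   0.        ,   1.        ]]), 'dist_coeffs': array([0.03213846, 0.        , 0.        , 0.        , 0.        ]), 'pose': array([[-0.56590164, -0.36071641,  0.74137643, -0.49081312],
       [-0.82428273,  0.22822631, -0.51814161,  0.85716431],
       [ 0.01770058, -0.90432097, -0.42648595,  0.67942943],
       [ 0.        ,  0.        ,  0.        ,  1.        ]])}
side {'mtx': array([[464.0373266 ,   0.        , 320
[... 367 characters left out ...]
3699559 ,  0.69518236],
       [ 0.        ,  0.        ,  0.        ,  1.        ]])}
wrist {'mtx': array([[325.12749569,   0.        , 318.60238145],
       [  0.        , 325.12749569, 201.22888399],
       [  0.        ,   0.        ,   1.        ]]), 'dist_coeffs': array([-0.02518475,  0.        ,  0.        ,  0.        ,  0.        ]), 'T_tool_cam': array([[-7.86311806e-04, -9.70135368e-01, -2.42562876e-01,
         6.49223111e-02],
       [ 9.99999625e-01, -6.74829513e-04, -5.42686232e-04,
        -4.97548564e-04],
       [ 3.62790520e-04, -2.42563212e-01,  9.70135535e-01,
         2.10795065e-02],
       [ 0.00000000e+00,  0.00000000e+00,  0.00000000e+00,
         1.00000000e+00]])}
```

View pics/scene0.png

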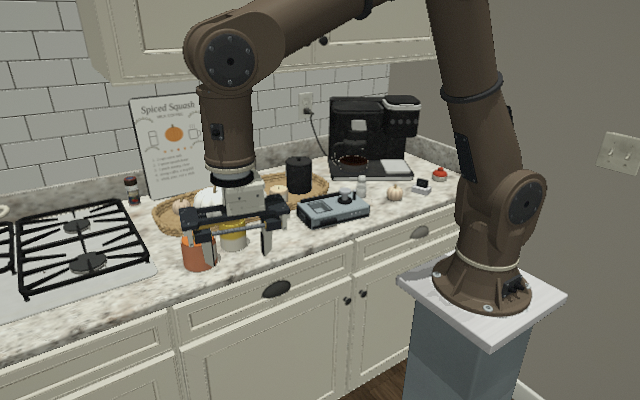

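View pics/side0.png

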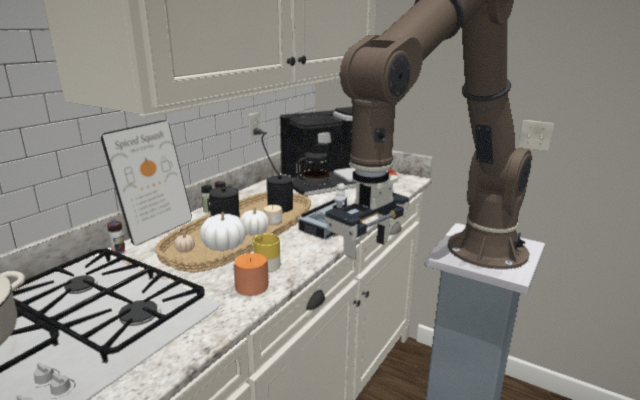

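View pics/wrist0.png

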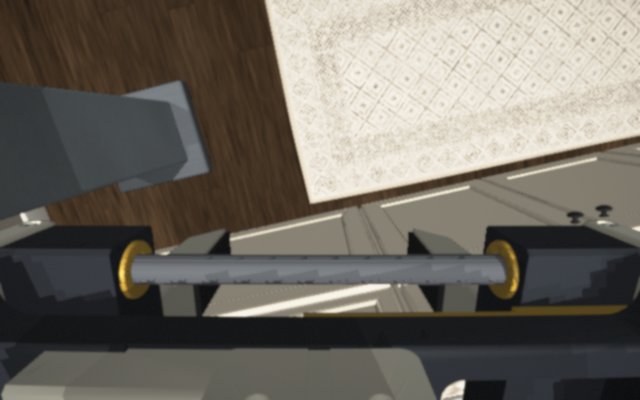

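```bash
python3 - <<'E'
import cv2
a=cv2.imread('pics/scene0.png')[140:240,280:480]; cv2.imwrite('pics/z1.png',cv2.resize(a,None,fx=4,fy=4,interpolation=2))
a=cv2.imread('pics/side0.png')[150:270,280:440]; cv2.imwrite('pics/z2.png',cv2.resize(a,None,fx=4,fy=4,interpolation=2))
E
```

```text
(no output)
```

View pics/z1.png

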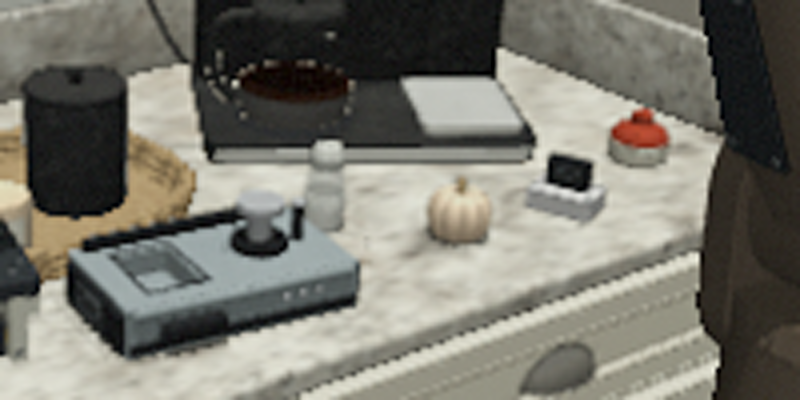

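View pics/z2.png

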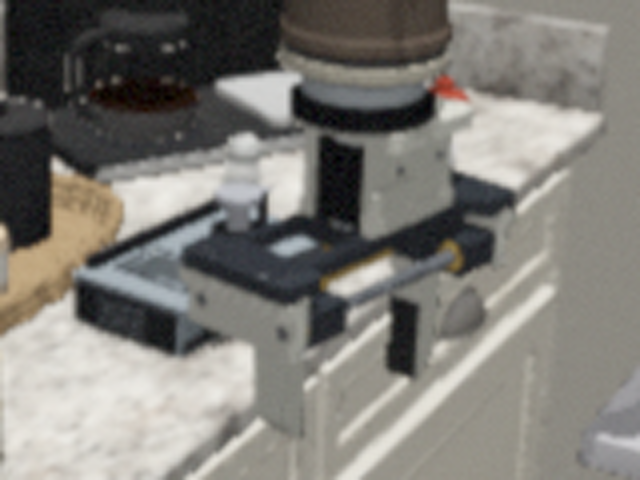

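```bash
cat > h.py <<'E'
import numpy as np, cv2
from scipy.spatial.transform import Rotation as R
def T_of(s):
    T=np.eye(4); T[:3,:3]=R.from_rotvec(s['ee_rot']).as_matrix(); T[:3,3]=s['position']; return T
def campose(ci,s=None):
    return ci['pose'] if 'pose' in ci else T_of(s)@ci['T_tool_cam']
def cast(ci,P,uv,z):
    uv=np.asarray(uv,float).reshape(-1,1,2)
    n=cv2.undistortPoints(uv,ci['mtx'],ci['dist_coeffs']).reshape(-1,2)
    d=np.c_[n,np.ones(len(n))]@P[:3,:3].T
    t=(z-P[2,3])/d[:,2]
    return P[:3,3]+d*t[:,None]
def proj(ci,P,X):
    Q=np.linalg.inv(P); X=np.atleast_2d(X)
    r,_=cv2.Rodrigues(Q[:3,:3]); return cv2.projectPoints(X.astype(float),r,Q[:3,3],ci['mtx'],ci['dist_coeffs'])[0].reshape(-1,2)
E
python3 - <<'E'
from cell import arm
from h import *
ci=arm.camera_info('scene');P=ci['pose']
z=lambda u,v:(280+u/4-.4,140+v/4-.4)
for n,p,h in [('pocket',z(160,265),.045),('plunger',z(260,197),.09),('mill NL corner deck',z(130,317),.045),('NR corner',z(358,265),.045),('FL',z(68,255),.045),('cart top',z(570,160),.054),('cartbase',z(565,208),0),('pumpkin',z(458,240),0),('shaker',z(325,225),0)]:
    print(n,cast(ci,P,p,h)[0].round(3))
E
```

```text
pocket [0.531 0.151 0.045]
plunger [0.519 0.057 0.09 ]
mill NL corner deck [0.469 0.223 0.045]
NR corner [0.441 0.009 0.045]
FL [0.589 0.207 0.045]
cart top [ 0.488 -0.298  0.054]
cartbase [ 0.492 -0.304  0.   ]
pumpkin [ 0.496 -0.165  0.   ]
shaker [ 0.588 -0.079  0.   ]
```

move_arm(
  steps=[
    [-20,-18,0,0],
    [-60,-53,0,0],
    [-105,-93,0,0],
    [-150,-132,0,0],
    [-195,-172,0,0],
    [-240,-211,0,0],
    [-285,-251,0,0],
    [-330,-290,0,0],
    [-375,-330,0,0],
    [-410,-360,0,0],
    [-425,-374,0,0],
    [-425,-374,0,0],
    [-425,-374,0,0],
  ],
)

```text
clock: 1.78
position: [0.47, 0.15, 0.4046]
ee_rot: [-0.354, -3.121, -0.0]
force: [-0.5, 0.6, -0.2]
width: 0.998
```

```bash
python3 - <<'E'
from cell import arm
import cv2,pickle
s=arm.observe(); im=arm.get_image('wrist'); pickle.dump((s,im),open('w1.pkl','wb'))
cv2.imwrite("pics/w1.png",im[:,:,::-1]); print(s['clock'],s['position'],s['ee_rot'],abs(s['dq']).max())
E
```

```text
1.775 [0.46998591 0.14996663 0.40455578] [-3.53806173e-01 -3.12095291e+00 -4.31950301e-04] 0.013418653573803313
```

View pics/w1.png

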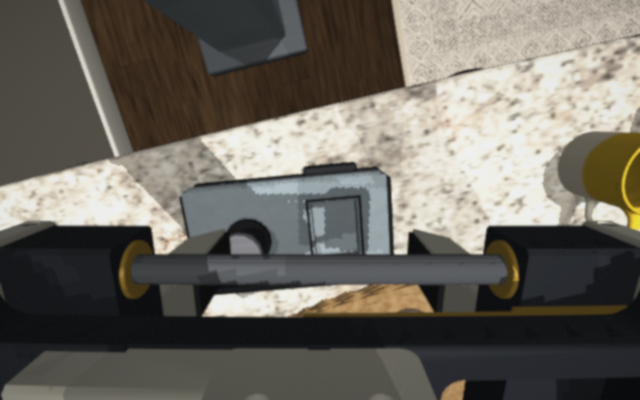

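move_arm(
  steps=[
    [-20,-5,0,0],
    [-60,-25,0,0],
    [-85,-40,0,0],
    [-90,-40,0,0],
    [-90,-40,0,0],
  ],
)

```text
clock: 2.45
position: [0.5488, 0.0912, 0.4045]
ee_rot: [-0.353, -3.121, -0.001]
force: [-1.1, -0.5, -0.4]
width: 1.001
```

```bash
python3 - <<'E'
from cell import arm
import cv2,pickle
s=arm.observe(); im=arm.get_image('wrist'); pickle.dump((s,im),open('w2.pkl','wb'))
cv2.imwrite("pics/w2.png",im[:,:,::-1]); print(s['clock'],s['position'],s['ee_rot'],abs(s['dq']).max())
cv2.imwrite("pics/w2z.png",cv2.resize(im[60:230,160:430,::-1],None,fx=2.9,fy=2.9,interpolation=2))
E
```

```text
2.45 [0.54881766 0.09116109 0.40448005] [-3.53102962e-01 -3.12088720e+00 -6.84048667e-04] 0.012827767479017434
```

View pics/w2.png

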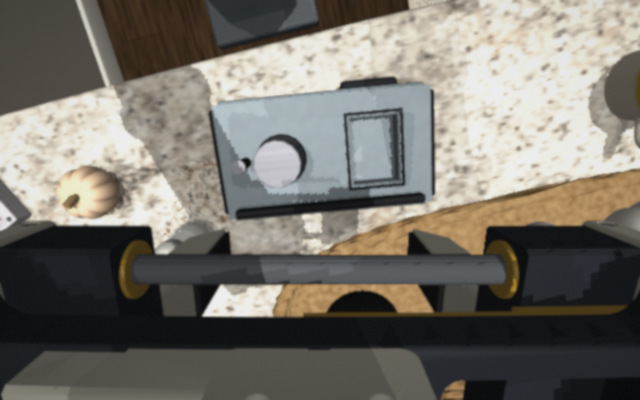

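View pics/w2z.png

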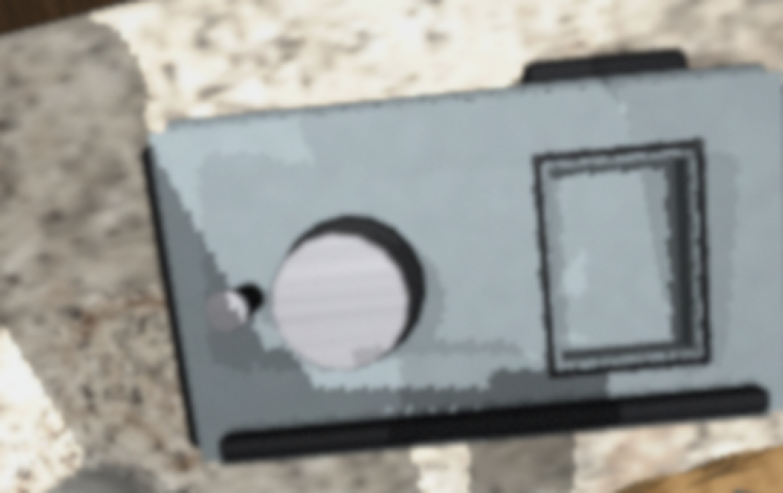

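```bash
python3 - <<'E'
from cell import arm
from h import *
import pickle
s,im=pickle.load(open('w2.pkl','rb')); ci=arm.camera_info('wrist');P=campose(ci,s)
z=lambda L:(np.array(L)+.5)/2.9-.5+[160,60]
def rep(n,c):
    c=c[:,:2]; m=c.mean(0); ex=(c[3]+c[2]-c[0]-c[1])/2; ey=(c[1]+c[2]-c[0]-c[3])/2
    print(n,'c',m.round(4),'lenx',np.linalg.norm(ex).round(4),'leny',np.linalg.norm(ey).round(4),'yaw ex',np.arctan2(ex[1],ex[0]).round(3),'yaw ey',np.arctan2(-ey[0],ey[1]).round(3))
rep('outer manual',cast(ci,P,z([(534,156),(703,141),(709,362),(551,376)]),.045))
# dark outline mask
g=cv2.cvtColor(im,cv2.COLOR_RGB2GRAY); roi=cv2.resize(g[60:230,160:430],None,fx=4,fy=4,interpolation=cv2.INTER_CUBIC)
m=((roi<95)*255).astype(np.uint8)
cs,h=cv2.findContours(m,cv2.RETR_EXTERNAL,cv2.CHAIN_APPROX_NONE)
for c in cs:
    r=cv2.minAreaRect(c)
    if 4*170/2.9<max(r[1])<4*260/2.9 and min(r[1])>4*130/2.9:
        hull=cv2.convexHull(c); ap=cv2.approxPolyDP(hull,12,True).reshape(-1,2); print('quad',(ap/4*2.9).round(0).tolist())
        if len(ap)==4:
            q=(ap+.5)/4-.5+[160,60]
            # order: toolimage: bottom = +x? sort by to world
            W=cast(ci,P,q,.045); print(W.round(4).tolist()); print(W[:,:2].mean(0).round(4))
            print([np.linalg.norm(W[i]-W[(i+1)%4]).round(4) for i in range(4)])
# plunger circle: fit ellipse to bright mask
roi3=cv2.resize(im[60:230,160:430],None,fx=4,fy=4,interpolation=cv2.INTER_CUBIC).astype(int)
m=((roi3[:,:,0]>roi3[:,:,2]-4)&(roi>140)).astype(np.uint8)*255
m=cv2.morphologyEx(m,cv2.MORPH_OPEN,np.ones((9,9)))
m[:, :int(150*4/2.9)]*=1
cs,_=cv2.findContours(m,cv2.RETR_EXTERNAL,cv2.CHAIN_APPROX_NONE)
for c in cs:
    if cv2.contourArea(c)>800:
        e=cv2.fitEllipse(c); print('ell zoom',np.array(e[0])/4*2.9,np.array(e[1])/4*2.9, cast(ci,P,(np.array(e[0])+.5)/4-.5+[160,60],.09)[0].round(4))
print('plunger man',cast(ci,P,z([(342,300)]),.09)[0].round(4),'r',np.ptp(cast(ci,P,z([(273,300),(411,300)]),.09)[:,:2],axis=0))
print('gauge man',cast(ci,P,z([(226,311)]),.082)[0].round(4))
print('deck corners NR, FR, ',cast(ci,P,z([(152,133),(205,460)]),.045).round(4))
E
```

```text
outer manual c [0.5274 0.1553] lenx 0.0783 leny 0.0584 yaw ex -0.133 yaw ey -0.137
ell zoom [436.38716431 468.38867493] [51.27685738 93.80372276] [0.5737 0.0766 0.09  ]
ell zoom [682.42554321 456.08482666] [ 78.67241211 241.69052505] [0.5876 0.1555 0.09  ]
ell zoom [150.0221981  346.14161224] [34.38724804 40.23248863] [ 0.5141 -0.0024  0.09  ]
ell zoom [421.6965332  245.53469772] [536.82298431 847.797052  ] [0.5029 0.0887 0.09  ]
plunger man [0.5137 0.0606 0.09  ] r [0.00968917 0.04197473]
gauge man [0.5095 0.0221 0.082 ]
deck corners NR, FR,  [[ 0.4471  0.0042  0.045 ]
 [ 0.5647 -0.0117  0.045 ]]
```

move_arm(
  steps=[
    [-4,-20,0,0],
    [-10,-65,0,0],
    [-18,-120,0,0],
    [-27,-175,0,0],
    [-35,-230,0,0],
    [-43,-285,0,0],
    [-51,-340,0,0],
    [-56,-375,0,0],
    [-58,-387,0,0],
    [-58,-387,0,0],
    [-58,-387,0,0],
  ],
)

```text
clock: 3.88
position: [0.5191, -0.2987, 0.4046]
ee_rot: [-0.352, -3.122, -0.002]
force: [0.2, 0.7, -1.1]
width: 0.999
```

```bash
python3 - <<'E'
from cell import arm
import cv2,pickle
s=arm.observe(); im=arm.get_image('wrist'); pickle.dump((s,im),open('w3.pkl','wb'))
cv2.imwrite("pics/w3.png",im[:,:,::-1]); print(s['clock'],s['position'],s['ee_rot'],abs(s['dq']).max())
E
```

```text
3.875 [ 0.5191369  -0.29867787  0.40462503] [-3.52107235e-01 -3.12171944e+00 -1.92429932e-03] 0.008514898491786441
```

View pics/w3.png

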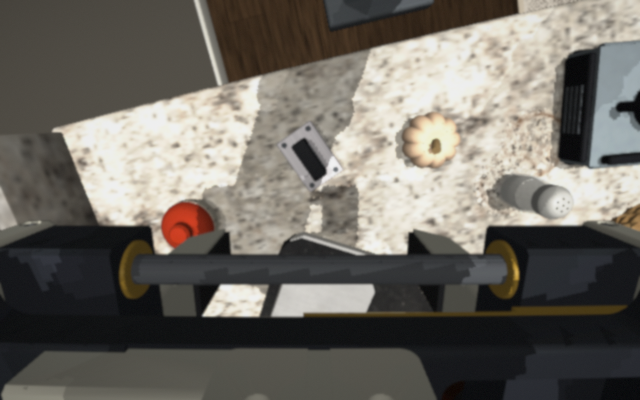

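```bash
python3 - <<'E'
import pickle,cv2
s,im=pickle.load(open('w3.pkl','rb'))
cv2.imwrite("pics/w3z.png",cv2.resize(im[110:200,260:360,::-1],None,fx=6,fy=6,interpolation=2))
E
```

```text
(no output)
```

View pics/w3z.png

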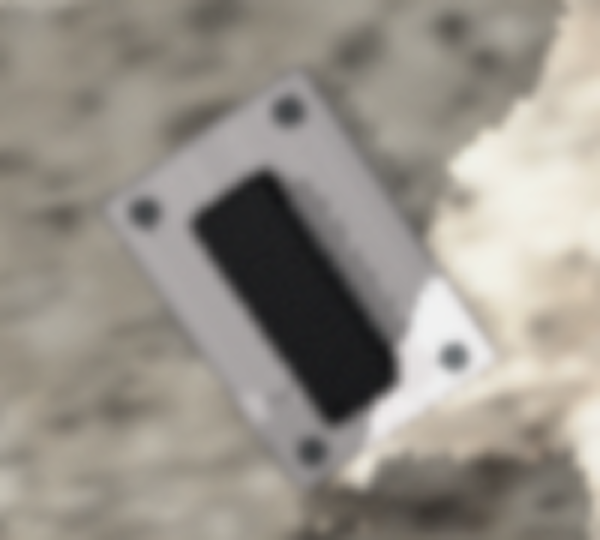

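```bash
python3 - <<'E'
from cell import arm
from h import *
import pickle
s,im=pickle.load(open('w3.pkl','rb')); ci=arm.camera_info('wrist');P=campose(ci,s)
z=lambda L:(np.array(L)+.5)/6-.5+[260,110]
for n,L in [('corn',[(303,72),(107,207),(310,485),(493,362)]),('holes',[(288,112),(146,213),(313,451),(455,356)])]:
    W=cast(ci,P,z(L),.024)[:,:2]; print(n,W.mean(0).round(4),[np.linalg.norm(W[i]-W[(i+1)%4]).round(4) for i in range(4)])
    for a,b in ((1,2),(0,3)): d=W[b]-W[a]; print(' long yaw',np.arctan2(d[1],d[0]).round(3))
    for a,b in ((0,1),(3,2)): d=W[b]-W[a]; print(' short yaw',(np.arctan2(d[1],d[0])+np.pi/2).round(3))
# rib top: dark mask
g=cv2.cvtColor(im,cv2.COLOR_RGB2GRAY)[110:200,260:360]; r=cv2.resize(g,None,fx=6,fy=6,interpolation=cv2.INTER_CUBIC)
m=(r<70).astype(np.uint8); cs,_=cv2.findContours(m,0,1); c=max(cs,key=cv2.contourArea); q=cv2.boxPoints(cv2.minAreaRect(c)); print(q.round())
W=cast(ci,P,z(q),.054)[:,:2]; print('rib at .054',W.mean(0).round(4),[np.linalg.norm(W[i]-W[(i+1)%4]).round(4) for i in range(4)]); d=W[1]-W[0]; print(np.arctan2(d[1],d[0]), np.arctan2(*(W[2]-W[1])[::-1]))
for n,p,h in [('red',(187,223),.04),('pump',(435,150),.03),('shaker',(510,190),.0),('mach corner',(293,238),.03)]: print(n,cast(ci,P,[p],h)[0].round(3))
T=T_of(s); print(T.round(4))
E
```

```text
corn [ 0.4923 -0.3022] [np.float64(0.0431), np.float64(0.0635), np.float64(0.0413), np.float64(0.063)]
 long yaw 0.391
 long yaw 0.363
 short yaw 0.363
 short yaw 0.375
holes [ 0.4923 -0.3027] [np.float64(0.0316), np.float64(0.0535), np.float64(0.0319), np.float64(0.0538)]
 long yaw 0.375
 long yaw 0.38
 short yaw 0.379
 short yaw 0.371
[[189. 220.]
 [268. 166.]
 [411. 374.]
 [331. 428.]]
rib at .054 [ 0.4914 -0.3019] [np.float64(0.0161), np.float64(0.0423), np.float64(0.0165), np.float64(0.0425)]
1.9364988351267833 0.3774604874007344
red [ 0.531 -0.452  0.04 ]
pump [ 0.514 -0.169  0.03 ]
shaker [ 0.588 -0.076  0.   ]
mach corner [ 0.578 -0.343  0.03 ]
[[-9.749e-01  2.228e-01  1.000e-04  5.191e-01]
 [ 2.228e-01  9.749e-01  1.200e-03 -2.987e-01]
 [ 2.000e-04  1.200e-03 -1.000e+00  4.046e-01]
 [ 0.000e+00  0.000e+00  0.000e+00  1.000e+00]]
```

move_arm(
  steps=[
    [8,-3,15,-0.09],
    [16,-6,50,-0.24],
    [22,-8,85,-0.4],
    [25,-9.5,112,-0.54],
    [25.6,-9.7,122,-0.601],
    [25.6,-9.7,124,-0.601],
    [25.6,-9.7,124,-0.601],
  ],
)

```text
clock: 4.8
position: [0.4921, -0.3035, 0.2812]
ee_rot: [-0.584, 3.086, -0.0]
force: [0.8, 0.4, 0.5]
width: 0.998
```

```bash
python3 - <<'E'
from cell import arm
import cv2,pickle
s=arm.observe(); im=arm.get_image('wrist'); pickle.dump((s,im),open('w4.pkl','wb'))
print(s['clock'],s['position'],s['ee_rot'],abs(s['dq']).max(),s['joints'])
cv2.imwrite("pics/w4z.png",cv2.resize(im[130:270,230:410,::-1],None,fx=4,fy=4,interpolation=2))
E
```

```text
4.8 [ 0.49207298 -0.30348243  0.28116628] [-5.83618785e-01  3.08625291e+00 -2.49791518e-04] 0.006893918679409604 [ 0.26260685  0.49635053  0.27736029  1.84694515 -0.17938155  0.82190984
  2.57525039]
```

View pics/w4z.png

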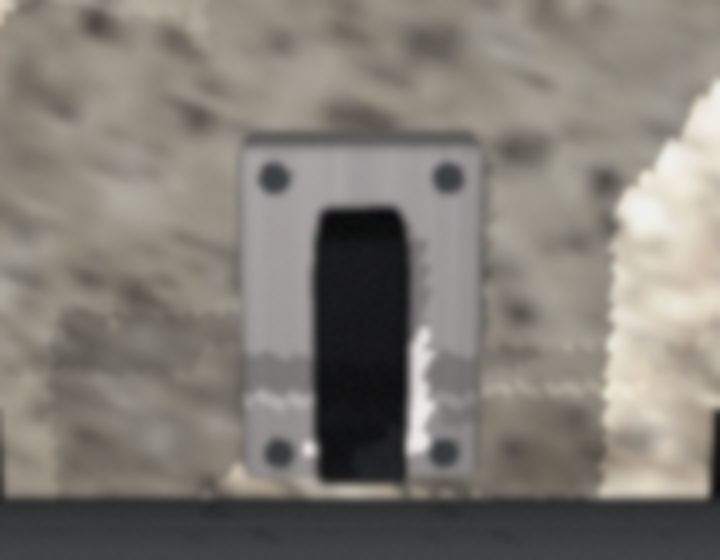

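```bash
python3 - <<'E'
from cell import arm
from h import *
import pickle
s,im=pickle.load(open('w4.pkl','rb')); ci=arm.camera_info('wrist');P=campose(ci,s);T=T_of(s)
z=lambda L:(np.array(L)+.5)/4-.5+[230,130]
for n,L,h in [('corn',[(240,143),(482,143),(475,478),(246,476)],.024),('holes',[(274,178),(448,178),(444,453),(279,452)],.024),('ribtop far', [(318,480),(407,482)],.054),('ribtop near', [(316,210),(407,210)],.054)]:
    W=cast(ci,P,z(L),h); t=(W-T[:3,3])@T[:3,:3]; print(n,(t*1000).round(1).tolist(),(t.mean(0)*1000).round(1), W.mean(0).round(4))
E
```

```text
corn [[33.2, -21.6, 257.2], [33.1, 22.5, 257.1], [-32.2, 22.6, 257.2], [-31.8, -21.9, 257.2]] [  0.6   0.4 257.2] [ 0.4915 -0.3033  0.024 ]
holes [[26.7, -15.5, 257.2], [26.7, 16.4, 257.1], [-27.0, 16.5, 257.2], [-26.8, -15.4, 257.2]] [-1.000e-01  5.000e-01  2.572e+02] [ 0.4921 -0.303   0.024 ]
ribtop far [[-20.2, -6.9, 227.2], [-20.5, 8.2, 227.2]] [-20.4   0.6 227.2] [ 0.5109 -0.2955  0.054 ]
ribtop near [[26.4, -6.9, 227.2], [26.4, 7.7, 227.1]] [ 26.4   0.4 227.2] [ 0.4675 -0.3127  0.054 ]
```

move_arm(
  steps=[
    [0,0.4,15,0],
    [0,0.4,40,0],
    [0,0.4,62,0],
    [0,0.4,72,0],
    [0,0.4,75,0],
    [0,0.4,75,0],
    [0,0.4,75,0],
  ],
  grip=60,
  grip_force=30,
)

```text
clock: 5.72
position: [0.4917, -0.3039, 0.2064]
ee_rot: [-0.584, 3.086, -0.001]
force: [0.1, 0.0, 0.4]
width: 0.651
```

move_arm(
  steps=[
    [0,0,0,0],
    [0,0,0,0],
    [0,0,0,0],
    [0,0,0,0],
    [0,0,0,0],
    [0,0,0,0],
  ],
  grip=0,
  grip_force=30,
)

```text
clock: 6.48
position: [0.4914, -0.3036, 0.2057]
ee_rot: [0.584, -3.087, -0.0]
force: [0.1, 0.4, -1.1]
width: 0.178
```

move_arm(
  steps=[
    [0,0,-10,0],
    [0,0,-40,0],
    [0,0,-85,0],
    [0,0,-125,0],
    [0,0,-145,0],
    [0,0,-150,0],
    [0,0,-150,0],
  ],
)

```text
clock: 7.35
position: [0.4912, -0.3035, 0.3555]
ee_rot: [0.584, -3.087, -0.0]
force: [0.5, -0.4, -1.6]
width: 0.173
```

```bash
python3 - <<'E'
from cell import arm
import cv2,pickle
from h import *
s=arm.observe(); im=arm.get_image('wrist'); pickle.dump((s,im),open('w5.pkl','wb'))
print(s['clock'],s['position'],s['ee_rot'],s['width']*91.8,s['force'],s['joints'])
cv2.imwrite("pics/w5z.png",cv2.resize(im[130:270,220:420,::-1],None,fx=4,fy=4,interpolation=2))
T=T_of(s)
d=np.array([0.5274,0.1553,0])-T[:3,3]; print('tool delta to pocket',(T[:3,:3].T@d*1000).round(1))
y=T[:3,1]; print('yaw',np.arctan2(-y[0],y[1]))
E
```

```text
7.35 [ 0.49124506 -0.30353669  0.35546223] [ 5.84334879e-01 -3.08658340e+00 -4.14164783e-04] 15.864678728489885 [ 0.49702697 -0.39805848 -1.63618055] [ 0.23809354  0.40880832  0.30700885  1.77385441 -0.14512868  0.98131814
  2.54729657]
tool delta to pocket [-201.4  413.8  355.6]
yaw 0.37420040520810205
```

View pics/w5z.png

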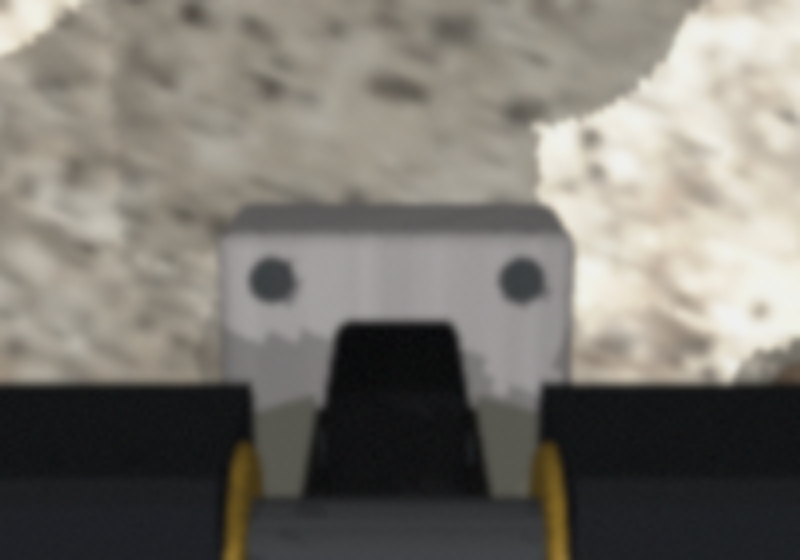

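```bash
python3 - <<'E'
from cell import arm
import cv2,pickle
from h import *
ci=arm.camera_info('scene');P=ci['pose']
im=arm.get_image('scene');cv2.imwrite('pics/s2.png',cv2.resize(im[120:300,140:480,::-1],None,fx=2.3,fy=2.3,interpolation=2))
b=cast(ci,P,[(299,192)],0.0)[0]; print('canister base front',b)
for h in (.08,.1,.12,.14,.16): print(h,proj(ci,P,[b[0],b[1],h]))
s=arm.observe();T=T_of(s)
print((T[:3,:3].T@(np.array([.588,.147,.355])-T[:3,3])*1000).round(1))
E
```

```text
canister base front [0.74426028 0.10226952 0.        ]
0.08 [[298.87195221 172.93275814]]
0.1 [[298.8385456  168.03409437]]
0.12 [[298.80455401 163.08066123]]
0.14 [[298.76996314 158.07139455]]
0.16 [[298.73475826 153.00519979]]
[-2.548e+02  3.838e+02 -1.000e-01]
```

View pics/s2.png

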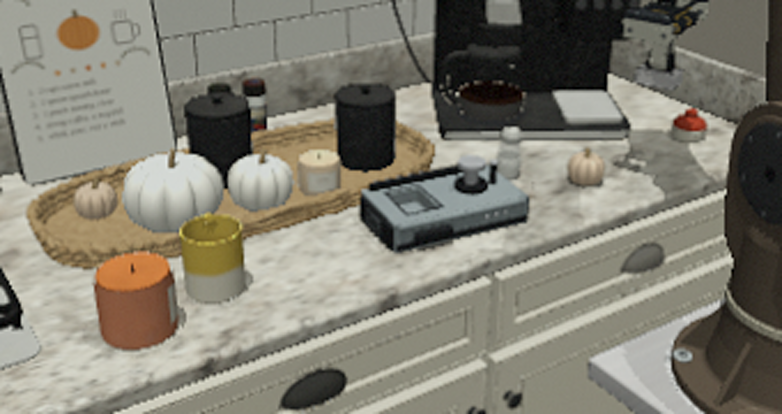

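move_arm(
  steps=[
    [-10,15,0,0.02],
    [-36,54,0,0.07],
    [-68,102,0,0.135],
    [-100,150,0,0.2],
    [-132,198,0,0.265],
    [-164,246,0,0.33],
    [-196,294,0,0.4],
    [-226,340,0,0.46],
    [-247,372,0,0.5],
    [-255,384,0,0.509],
    [-255,384,0,0.509],
    [-255,384,0,0.509],
  ],
)

```text
clock: 8.95
position: [0.5884, 0.1448, 0.3554]
ee_rot: [-0.215, -3.134, 0.002]
force: [-0.1, -0.7, -2.2]
width: 0.172
```

```bash
python3 - <<'E'
from cell import arm
import cv2,pickle
from h import *
s=arm.observe(); im=arm.get_image('wrist'); pickle.dump((s,im),open('w6.pkl','wb'))
print(s['clock'],s['position'],s['ee_rot'],s['width']*91.8,s['force'],abs(s['dq']).max())
cv2.imwrite("pics/w6z.png",cv2.resize(im[40:240,150:430,::-1],None,fx=2.8,fy=2.8,interpolation=2))
y=T_of(s)[:3,1]; print('yaw',np.arctan2(-y[0],y[1]))
E
```

```text
8.95 [0.5883963  0.14480627 0.3554258 ] [-2.14890546e-01 -3.13368778e+00  2.05994943e-03] 15.77275712116846 [-0.05377735 -0.74647834 -2.22962198] 0.0069865021169301005
yaw -0.13693398522307987
```

View pics/w6z.png

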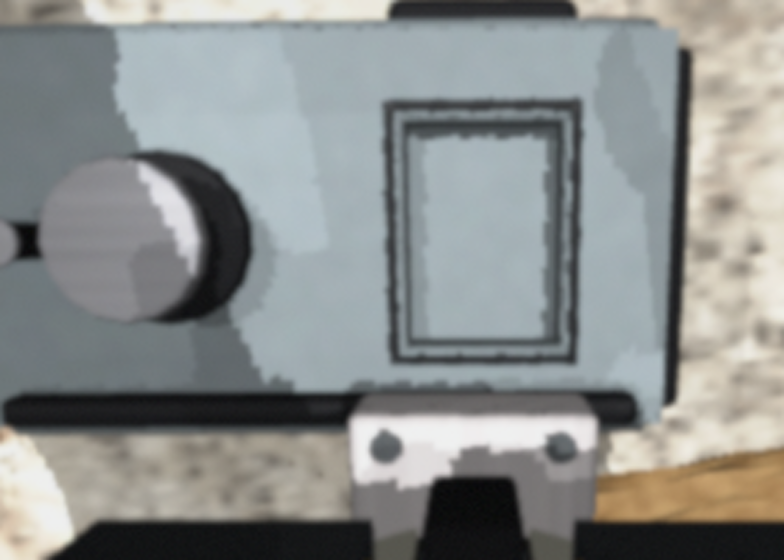

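```bash
python3 - <<'E'
from cell import arm
from h import *
import pickle
s,im=pickle.load(open('w6.pkl','rb')); ci=arm.camera_info('wrist');P=campose(ci,s);T=T_of(s)
z=lambda L:(np.array(L)+.5)/2.8-.5+[150,40]
def t(L,h): return ((cast(ci,P,z(L),h)-T[:3,3])@T[:3,:3]*1000)
for n,L,h in [('outer',[(385,101),(581,101),(576,360),(394,360)],.045),('inner',[(404,123),(562,122),(556,344),(408,342)],.045),
  ('plunger',[(121,239)],.09),('plunger edge',[(40,239),(202,239)],.09),('gauge',[(-3,243)],.082)]:
    q=t(L,h); print(n,q.round(1).tolist(),'mean',q.mean(0).round(2))
for d in (.178,.181,.184):
    print('held at',d,t([(386,447),(560,447),(350,425),(598,425)],T[2,3]-d).round(1).tolist())
w=cast(ci,P,z([(385,101),(581,101),(576,360),(394,360)]),.045).mean(0); print('pocket world',w); print('plunger',cast(ci,P,z([(121,239)]),.09))
E
```

```text
outer [[101.3, -27.0, 310.5], [101.2, 31.8, 310.4], [23.0, 32.3, 310.4], [23.1, -25.9, 310.5]] mean [ 62.15   2.83 310.45]
inner [[95.0, -21.4, 310.5], [95.2, 26.3, 310.4], [28.2, 25.8, 310.4], [28.8, -21.3, 310.5]] mean [ 61.8    2.35 310.45]
plunger [[61.7, -93.1, 265.6]] mean [ 61.71 -93.09 265.58]
plunger edge [[61.8, -114.6, 265.6], [61.6, -71.7, 265.6]] mean [ 61.72 -93.15 265.58]
gauge [[60.7, -130.3, 273.6]] mean [  60.75 -130.34  273.63]
held at 0.178 [[26.7, -16.0, 178.0], [26.7, 14.9, 178.0], [30.7, -22.3, 178.0], [30.7, 21.5, 178.0]]
held at 0.181 [[26.0, -16.3, 181.0], [26.0, 15.2, 181.0], [30.1, -22.7, 181.0], [30.0, 21.9, 181.0]]
held at 0.184 [[25.3, -16.6, 184.0], [25.2, 15.4, 184.0], [29.4, -23.1, 184.0], [29.4, 22.3, 184.0]]
pocket world [0.52701636 0.15569831 0.045     ]
plunger [[0.5143883  0.06067013 0.09      ]]
```

move_arm(
  steps=[
    [10,1,0,0],
    [35,2,5,0],
    [54,3,25,0],
    [62,3.1,50,0],
    [62.8,3.1,75,0],
    [62.8,3.1,88,0],
    [62.8,3.1,92,0],
    [62.8,3.1,92,0],
    [62.8,3.1,92,0],
  ],
)

```text
clock: 10.12
position: [0.527, 0.1585, 0.2645]
ee_rot: [0.212, 3.133, 0.001]
force: [-0.9, 0.6, -1.8]
width: 0.176
```

```bash
python3 - <<'E'
from cell import arm
import cv2,pickle
from h import *
s=arm.observe(); im=arm.get_image('wrist'); pickle.dump((s,im),open('w7.pkl','wb'))
print(s['clock'],s['position'],s['ee_rot'],s['width']*91.8,s['force'],abs(s['dq']).max())
cv2.imwrite("pics/w7z.png",cv2.resize(im[90:280,200:440,::-1],None,fx=3,fy=3,interpolation=2))
E
```

```text
10.125 [0.52702278 0.15847749 0.26447393] [2.11824637e-01 3.13323938e+00 9.46654713e-04] 16.113326002761546 [-0.86045583  0.57744053 -1.75262347] 0.002862891116587901
```

View pics/w7z.png

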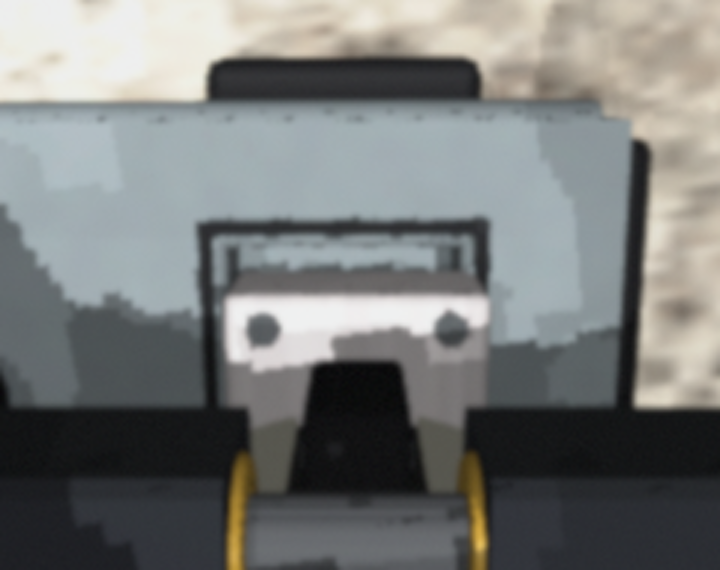

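```bash
python3 - <<'E'
from cell import arm
from h import *
import pickle
s,im=pickle.load(open('w7.pkl','rb')); ci=arm.camera_info('wrist');P=campose(ci,s);T=T_of(s)
z=lambda L:(np.array(L)+.5)/3-.5+[200,90]
def t(L,h): return ((cast(ci,P,z(L),h)-T[:3,3])@T[:3,:3]*1000)
print('outer near corners',t([(199,221),(488,221)],.045).round(1).tolist())
print('inner near corners',t([(229,238),(462,238)],.045).round(1).tolist())
for d in (.178,.181,.184):
    print('held at',d,t([(262,329),(452,329),(222,293),(490,293)],T[2,3]-d).round(1).tolist())
print('held bottom edge',t([(236,274),(478,274)],T[2,3]-.181-.024).round(1).tolist())
print(arm.observe()['position'],T[:3,:2])
E
```

```text
outer near corners [[39.3, -32.8, 219.4], [39.2, 26.2, 219.4]]
inner near corners [[35.8, -26.7, 219.4], [35.8, 20.9, 219.4]]
held at 0.178 [[26.7, -16.3, 178.0], [26.7, 15.2, 178.0], [32.8, -22.7, 177.9], [32.8, 21.3, 178.0]]
held at 0.181 [[26.0, -16.6, 181.0], [26.0, 15.5, 181.0], [32.2, -23.1, 180.9], [32.2, 21.7, 181.0]]
held at 0.184 [[25.3, -16.9, 184.0], [25.2, 15.8, 184.0], [31.6, -23.6, 183.9], [31.6, 22.1, 184.0]]
held bottom edge [[31.0, -23.7, 204.9], [31.0, 22.6, 205.0]]
[0.52697241 0.15846466 0.26442268] [[-9.90899828e-01  1.34595672e-01]
 [ 1.34596397e-01  9.90900368e-01]
 [-1.15762559e-03  6.82527549e-04]]
```

move_arm(
  steps=[
    [0.5,-1.2,0,0],
    [1,-2.5,0,0],
    [1,-2.5,4,0],
    [1,-2.5,8,0],
    [1,-2.5,11,0],
    [1,-2.5,13,0],
    [1,-2.5,15,0],
    [1,-2.5,16.5,0],
    [1,-2.5,18,0],
    [1,-2.5,18,0],
  ],
)

```text
clock: 11.42
position: [0.5253, 0.1561, 0.2457]
ee_rot: [-0.212, -3.134, 0.0]
force: [-1.0, -0.3, -1.4]
width: 0.176
```

```bash
python3 - <<'E'
from cell import arm
import cv2,pickle
from h import *
s=arm.observe(); im=arm.get_image('wrist'); pickle.dump((s,im),open('w8.pkl','wb'))
print(s['clock'],s['position'],s['width']*91.8,s['force'],s['ft_torque'])
cv2.imwrite("pics/w8z.png",cv2.resize(im[90:280,200:440,::-1],None,fx=3,fy=3,interpolation=2))
E
```

```text
11.425 [0.52527901 0.15612889 0.24566294] 16.1804317076821 [-0.95640682 -0.31939243 -1.38339454] [-0.02882456  0.0323433   0.0013479 ]
```

View pics/w8z.png

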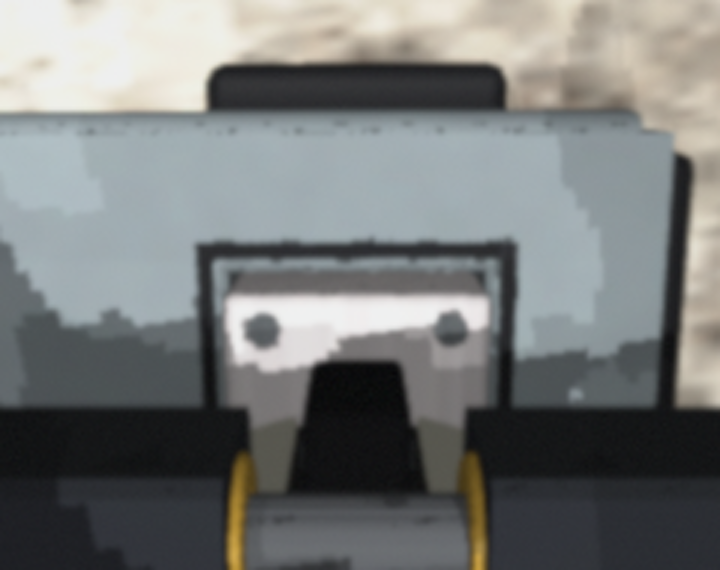

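move_arm(
  steps=[
    [0,0,3,0],
    [0,0,6,0],
    [0,0,9,0],
    [0,0,12,0],
    [0,0,15,0],
    [0,0,17,0],
    [0,0,18.5,0],
    [0,0,18.5,0],
  ],
)

```text
clock: 12.48
position: [0.5253, 0.1561, 0.2271]
ee_rot: [-0.212, -3.134, 0.0]
force: [0.5, -0.2, -1.6]
width: 0.169
```

move_arm(
  steps=[
    [0,0,0.5,0],
    [0,0,1,0],
    [0,0,1.5,0],
    [0,0,2,0],
    [0,0,2,0],
  ],
)

```text
clock: 13.1
position: [0.5253, 0.156, 0.2266]
ee_rot: [0.212, 3.134, 0.001]
force: [-5.8, -1.6, 16.9]
width: 0.169
```

move_arm(
  steps=[
    [0,0,-1,0],
    [0,0,-1,0],
    [0,0,-1,0],
    [0,0,-1,0],
    [0,0,-10,0],
    [0,0,-30,0],
    [0,0,-52,0],
    [0,0,-60,0],
    [0,0,-60,0],
  ],
  grip=40,
)

```text
clock: 14.22
position: [0.5254, 0.1562, 0.2857]
ee_rot: [0.212, 3.134, 0.001]
force: [-0.1, 0.0, 0.5]
width: 0.433
```

move_arm(
  steps=[
    [0,0,0,0],
    [0,0,5,0],
    [0,0,15,0],
    [0,0,24,0],
    [0,0,27,0],
    [0,0,27,0],
  ],
  grip=0,
)

```text
clock: 14.98
position: [0.5252, 0.1561, 0.2579]
ee_rot: [-0.212, -3.134, 0.001]
force: [0.8, -0.6, 0.5]
width: 0.005
```

```bash
python3 - <<'E'
from cell import arm
import cv2,pickle
from h import *
s=arm.observe(); im=arm.get_image('wrist'); pickle.dump((s,im),open('w9.pkl','wb'))
print(s['clock'],s['position'],s['width']*91.8,s['force'],s['ft_torque'])
cv2.imwrite("pics/w9z.png",cv2.resize(im[90:280,200:440,::-1],None,fx=3,fy=3,interpolation=2))
im=arm.get_image('scene');cv2.imwrite('pics/s9.png',cv2.resize(im[160:240,280:400,::-1],None,fx=6,fy=6,interpolation=2))
E
```

```text
14.975 [0.52524139 0.15605171 0.25785736] 0.4494668298200818 [ 0.77490616 -0.57505367  0.53640056] [-0.01518404  0.01519269 -0.0314168 ]
```

View pics/w9z.png

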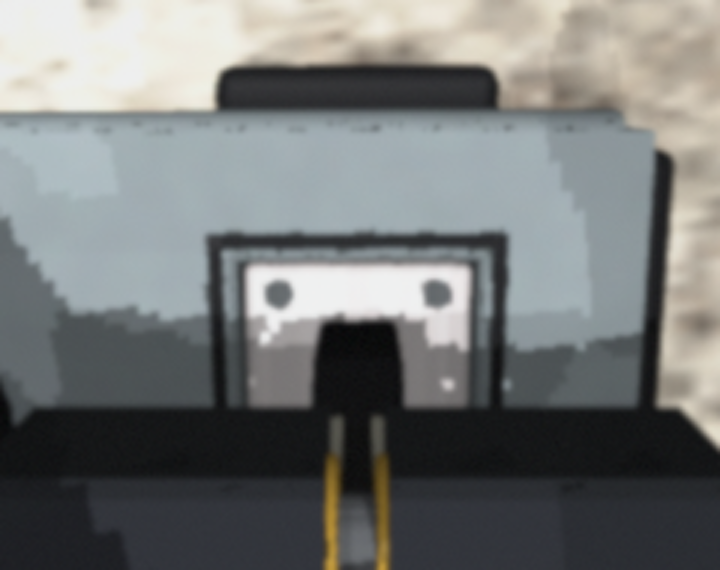

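View pics/s9.png

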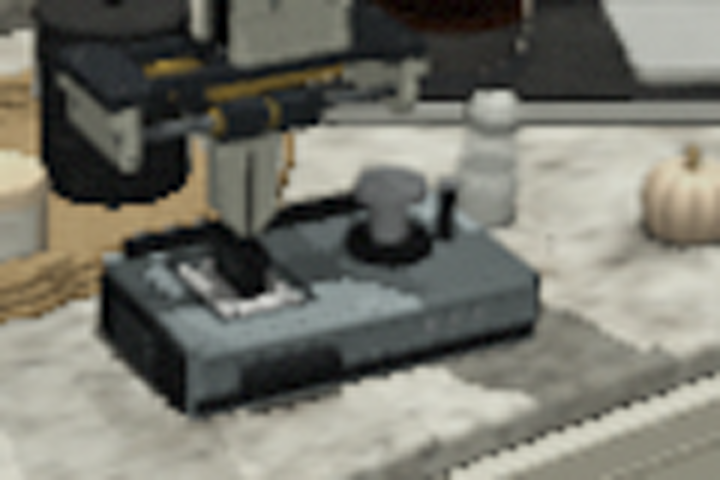

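move_arm(
  steps=[
    [0,0,2,0],
    [0,0,4,0],
    [0,0,5,0],
    [0,0,6,0],
    [0,0,7,0],
    [0,0,7.4,0],
    [0,0,7.4,0],
  ],
)

```text
clock: 15.95
position: [0.5253, 0.1559, 0.2531]
ee_rot: [0.212, 3.134, 0.002]
force: [-10.5, -3.3, 31.5]
width: 0.005
```

move_arm(
  steps=[
    [0,0,-8,0],
    [0,0,-25,0],
    [-0.5,-10,-42,0],
    [-1,-35,-48,0],
    [-1,-65,-48,0],
    [-1,-90,-48,0],
    [-1,-97,-48,0],
    [-1,-97,-42,0],
    [-1,-97,-36,0],
    [-1,-97,-36,0],
  ],
)

```text
clock: 17.2
position: [0.5131, 0.0608, 0.2861]
ee_rot: [-0.209, -3.133, 0.0]
force: [-0.0, 0.0, -0.5]
width: 0.007
```

```bash
python3 - <<'E'
from cell import arm
import cv2,pickle
from h import *
s=arm.observe(); im=arm.get_image('wrist'); pickle.dump((s,im),open('w10.pkl','wb'))
print(s['clock'],s['position'],s['width']*91.8,s['force'],s['ft_torque'])
cv2.imwrite("pics/w10z.png",cv2.resize(im[90:280,200:440,::-1],None,fx=3,fy=3,interpolation=2))
im=arm.get_image('scene');cv2.imwrite('pics/s10.png',cv2.resize(im[160:240,280:400,::-1],None,fx=6,fy=6,interpolation=2))
E
```

```text
17.2 [0.5130712  0.06081307 0.28606574] 0.6252524000652148 [-0.04367145  0.02410078 -0.5286081 ] [ 0.06734481  0.03247931 -0.00465712]
```

View pics/w10z.png

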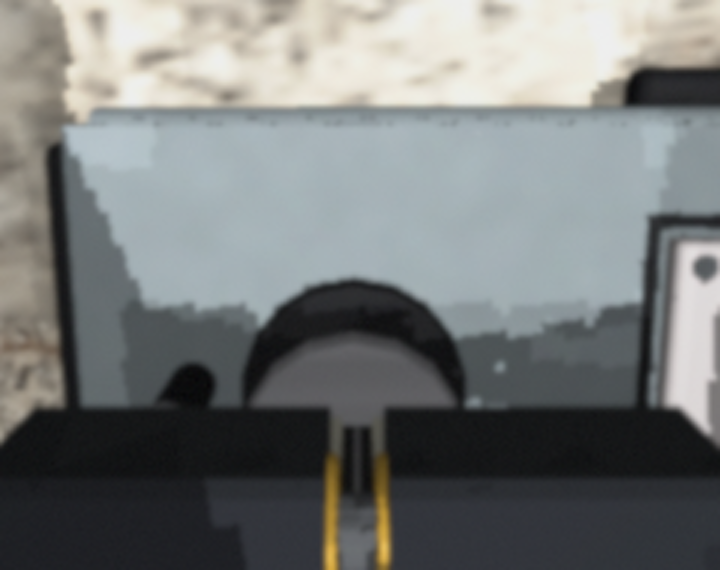

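View pics/s10.png

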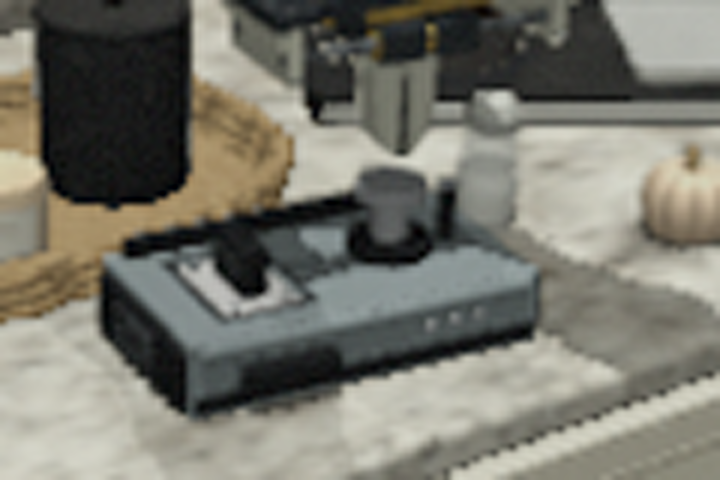

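move_arm(
  steps=[
    [0,0,5,0],
    [0,0,11,0],
    [0,0,16,0],
    [0,0,18,0],
    [0,0,20,0],
    [0,0,22,0],
    [0,0,23,0],
    [0,0,24,0],
    [0,0,24,0],
    [0,0,24,0],
  ],
)

```text
clock: 18.55
position: [0.5131, 0.0598, 0.2629]
ee_rot: [-0.212, -3.134, -0.0]
force: [-2.1, -1.2, 5.3]
width: 0.006
```

```bash
python3 - <<'E'
from cell import arm
s=arm.observe(); print(s['position'],s['force'],s['width'])
E
```

```text
[0.51311915 0.05977253 0.26293972] [-2.0638333  -1.22087337  5.31497102] 0.006156050843733387
```

move_arm(
  steps=[
    [0,0,1,0],
    [0,0,2,0],
    [0,0,2.7,0],
    [0,0,3,0],
    [0,0,3,0],
    [0,0,3,0],
    [0,0,3,0],
  ],
)

```text
clock: 19.42
position: [0.5131, 0.0598, 0.2601]
ee_rot: [-0.212, -3.134, -0.0]
force: [-3.2, -0.7, 5.4]
width: 0.006
```

```bash
python3 - <<'E'
from cell import arm
import cv2,pickle
from h import *
z=[];f=[]
s=arm.observe(); print(s['clock'],s['position'],s['force'],s['width'])
for n in ('scene','side','wrist'):
    im=arm.get_image(n); pickle.dump((s,im),open(f'f_{n}.pkl','wb'))
    s=arm.observe(); print(s['position'],s['force'])
    a={'scene':im[165:225,310:400],'side':im[170:250,290:380],'wrist':im[90:280,200:440]}[n]
    cv2.imwrite(f'pics/f_{n}.png',cv2.resize(a[:,:,::-1],None,fx=3 if n=='wrist' else 7,fy=3 if n=='wrist' else 7,interpolation=2))
E
```

```text
19.425 [0.5131046  0.05977474 0.26008167] [-3.22340924 -0.74824347  5.40199763] 0.0059814097119383495
[0.51310375 0.05977033 0.26003973] [-2.67002688 -0.29941135  6.54839259]
[0.51311112 0.05978531 0.26005559] [-3.04786997 -0.76492471  6.47728722]
[0.51310149 0.05978407 0.26008408] [-2.67900384  0.05477815  6.87740842]
```

View pics/f_scene.png

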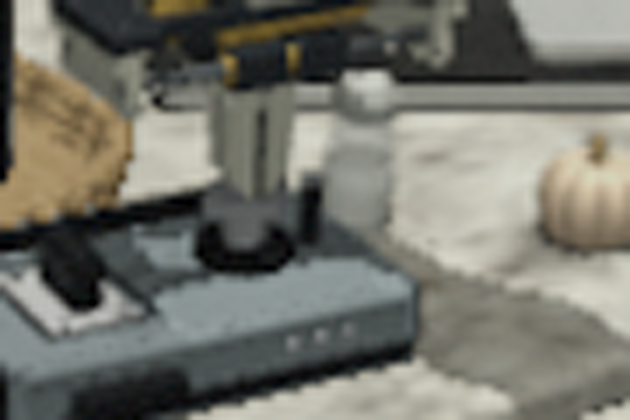

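View pics/f_side.png

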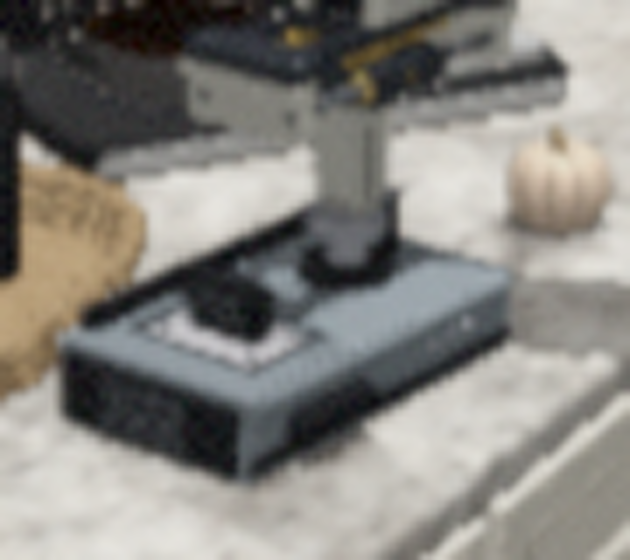

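View pics/f_wrist.png

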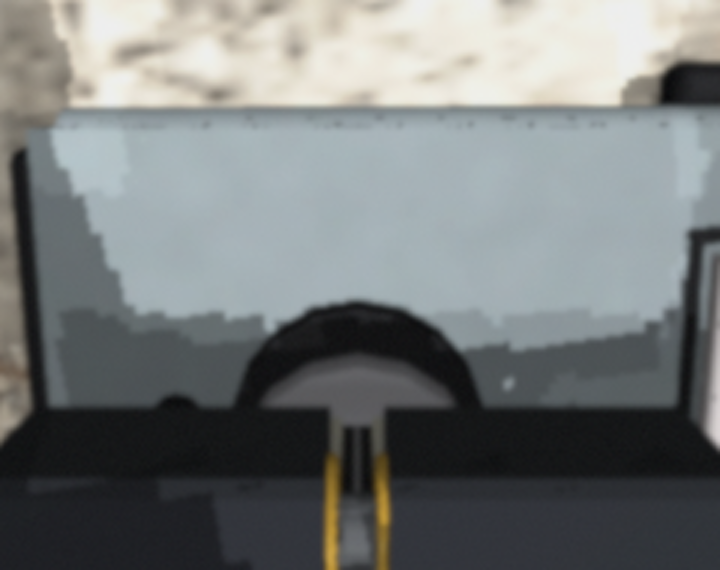

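```bash
python3 - <<'E'
from cell import arm
from h import *
ci=arm.camera_info('scene')
a=np.array([np.sin(-.136),-np.cos(-.136)]); p=np.array([.5135,.060])
th=np.linspace(0,6.28,60)
for zt in (.078,.082,.086):
    e=proj(ci,ci['pose'],np.c_[p[0]+.022*np.cos(th),p[1]+.022*np.sin(th),0*th+zt])
    print(zt,'head disc zoom x',((e[:,0].min()-310)*7).round(),((e[:,0].max()-310)*7).round(),'rows',((e[:,1].min()-165)*7).round(),((e[:,1].max()-165)*7).round())
g=p+.038*a; print('gauge zoom',((proj(ci,ci['pose'],[g[0],g[1],.082])-[310,165])*7).round())
s=arm.observe();print(s['position'],s['force'])
E
```

```text
0.078 head disc zoom x 197.0 287.0 rows 176.0 214.0
0.082 head disc zoom x 198.0 287.0 rows 168.0 206.0
0.086 head disc zoom x 198.0 288.0 rows 161.0 199.0
gauge zoom [[309. 174.]]
[0.51310149 0.05978407 0.26008408] [-2.67900384  0.05477815  6.87740842]
```

```bash
python3 - <<'E'
from cell import arm
print(arm.sign_off()); print(arm.observe()['clock'])
E
```

```text
the job is handed in; nothing more can be done
None
the job is handed in; nothing more can be done
```

The cartridge is seated in the mill's pocket and let go, and the job is handed in with the closed fingertips still holding the plunger half-way down. It took about 20 s of the 48 s allowed.

**Cartridge:** I gripped it by the rib and lined it up over the pocket with the wrist camera. After lowering it home I released it, then pressed on the rib with closed fingertips. Under about 31 N the fingertips stopped at 75.1 mm above the worktop, against 75 mm expected when the shoulder is flush. The pictures also show it flush and free.

**Plunger:** The fingertips ended at 82.1 mm above the worktop, level with the 82 mm gauge post. That is about 8 mm of travel, and the force reads 6.5–6.9 N against 7 N expected half-way. The plunger was never near its stop.

**Disagreements and limits:**
- Camera distances came out 1–2% short of the given sizes. For example, pocket to plunger measured 95.7 mm instead of 97 mm.
- One arm-position reading before insertion was about 2 mm off, which I corrected from the close-up picture before going in.
- In the final pictures the fingers partly hide the plunger's top. Its level therefore rests mainly on the fingertip height and the force, which agree.

The bystanders I could see in the later pictures had not been touched; I did not check each one after the last move.

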